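# Swipe-and-hold test of a curved touch strip

## Task

Test the spring-mounted curved touch strip on the jig as a user's finger would: set the shut fingertips down lightly on the round mark at one end, swipe along the middle of the strip past both bar marks to the square mark at the other end without lifting off, and stay there. The program finishes while still holding the fingertips lightly pressed on the square mark. Press so gently that the strip gives a little on its springs but never reaches its bottom stop, and leave the loose things on the jig and the bench alone.

Things in the scene. Friction and masses are not known exactly. Their poses are not given: they have to be found in the camera images.
- jig: Test jig fixed to the bench, at any yaw: grey metal base plate 150 x 250 x 12 mm carrying a white curved touch strip. Origin on the bench surface; the plate spans x -90 to +60, y -125 to +125 mm in its frame, z up. The strip's flat top is 40 mm above the bench when untouched. A small fixed green circuit board (34 x 50 mm, at most 24 mm above the bench) lies at x -64, y +58 mm.
- strip (a joint): How far the whole strip is pressed down (m): 0 untouched, 0.009 at its bottom stop. It stays level wherever it is pressed. Springs: starts to give at about 1 N, 900 N/m more, so about 5 N at 4 mm and 9 N at the stop; it springs back up when released. It counts as touched from 0.5 mm; 3 to 4 mm is a good light press.
- arc_centre (a point): Centre of the strip's arc, level with its untouched top, a point in the air at x -75, y 0, z 40 mm in the jig's frame. The strip is a circular arc about it: centre line radius 100 mm, 40 mm wide, 10 mm thick, from -72 to +72 degrees, counted counter-clockwise from above from the jig's +x.
- mark_start (a point): Centre of the black round mark (22 mm across) on the strip's top near the end at -60 degrees (the jig's -y side): where the swipe starts. On the strip's top face; moves down with it.
- mark_2 (a point): Centre of the first black bar mark (26 x 4 mm, across the strip) at -20 degrees on the arc, on the strip's top face.
- mark_3 (a point): Centre of the second black bar mark (26 x 4 mm, across the strip) at +20 degrees on the arc, on the strip's top face.
- mark_end (a point): Centre of the black square mark (20 x 20 mm) on the strip's top near the other end, at +60 degrees (the jig's +y side): where the swipe ends and the fingertips stay.
- cap: Loose black control-knob cap, 28 mm across and 20 mm high, standing on the jig's plate in the hollow of the arc, 65 mm or more from the strip's centre line. Origin at the centre of its underside. Leave alone.
- meter: Red hand multimeter lying on its back, 140 x 75 x 34 mm (42 mm with its dial), to the left of the jig (+y). Origin at the centre of its underside, long side along its x. Leave alone.
- driver: Screwdriver lying on the bench to the right (-y), 170 mm long along its x, lower than 35 mm. Leave alone.
- parts_tray: Open grey divided parts tray, 110 x 160 x 30 mm, empty, to the right (-y). Origin at the centre of its underside. Leave alone.

How it is judged (in metres and radians):
On the way, in this order (a step that is already met when the one before it is completed fails the run):
1. the fingertips press the strip at the round mark (horizontal distance between the grasp point and mark_start below 0.018 m and value of joint strip above 0.0005 m and contact force between the fingers and jig above 0.5 N), for 0.2 s.
2. they pass the first bar mark, still pressing (horizontal distance between the grasp point and mark_2 below 0.018 m and value of joint strip above 0.0005 m and contact force between the fingers and jig above 0.5 N), for 0.05 s.
3. they pass the second bar mark, still pressing (horizontal distance between the grasp point and mark_3 below 0.018 m and value of joint strip above 0.0005 m and contact force between the fingers and jig above 0.5 N), for 0.05 s.
4. they press the strip at the square mark (horizontal distance between the grasp point and mark_end below 0.018 m and value of joint strip above 0.0005 m and contact force between the fingers and jig above 0.5 N), for 0.3 s.
At the end, for the whole second after the job is handed in: The point between the fingertips is within 18 mm (horizontally) of the centre of the square mark, the fingers touch the strip with more than 0.5 N and hold it 0.5 to 8.5 mm down, and every loose thing is within 12 mm of where it was (all of step 4 and value of joint strip below 0.0085 m and distance of each of cap, meter, driver, parts_tray from where it was at the start of the episode below 0.012 m); the arm keeps its last pose, push and grip.
It fails at once if the fingertips are low over the strip between the end marks without pressing it (lifted off midway) (horizontal distance between the grasp point and arc_centre between 0.078 and 0.122 m and x of the grasp point in the frame of jig above -0.025 m and y of the grasp point in the frame of jig between -0.057 and 0.057 m and z of the grasp point in the frame of jig below 0.09 m and value of joint strip below 0.0003 m).
It fails at once if the strip is pressed to its bottom stop (value of joint strip above 0.0087 m).
It fails at once if the fingers push on the jig with more than 15 N (contact force between the fingers and jig above 15 N).
It fails at once if the knob cap, multimeter, screwdriver or parts tray is moved or lifted (distance of any of cap, meter, driver, parts_tray from where it was at the start of the episode above 0.012 m).
It also fails if it takes over 45 s, if anything falls off the work surface, if the arm or the gripper's body presses on something with over 40 N, if the wrist force passes 120 N, or if a joint passes its speed limit or range.

## Robot

A 6-joint arm with a two-finger parallel gripper is mounted at the origin on the work surface. World frame = base frame: x ahead of the robot, y to its left, z up, the work surface at z = 0. Lengths are in m, angles in degrees, forces in N, time in s.
With the tool pointing down it reaches from about 0.375 to 0.9 m from the base axis. Payload 3.1 kg.
Tool frame: the origin (TCP) lies at the very end of the fingers, on their centre line; the grasp point (between the pads) lies 19 mm behind it; z points along the fingers, y is the direction in which the jaws open and shut (so a half turn about z gives the same grasp; the last joint's range is limited). The gripper opens to 87 mm and grips with 3 to 60 N. Pads are 19 mm wide; open, the fingers measure 117 mm over their backs; the gripper's body (75 mm by 190 mm) begins 51 mm behind the grasp point.
Start: joints at [53.887, 30.224, 82.088, -0, 67.689, -10.227], TCP at [0.273, 0.562, 0.223] pointing down, gripper open.
Joint ranges: [-176.69, 176.69], [-43.24, 126.21], [12.49, 139.97], [-82, 262], [0, 151.66], [-163.58, 163.58]. Speed limits (degrees/s): [159.86, 159.86, 180, 180, 180, 180].

## Interface

Orientations are given as a 3x3 rotation matrix whose columns are the frame's x, y, z axes.
In Python, from rig import readout, capture, camera_model, bot, spot_in, regions_of gives the robot as it stands.
- The arm moves only by the tool send_rows, never from a script. Its argument "moves" is a list that holds one entry, the list of rows, each a list of 7 numbers: the turn, a rotation vector about the tool's x, y, z in degrees, then the shift along the tool's x, y, z in cm, then the opening, from -1 (shut) to 1 (fully open). A call has exactly 5 rows; each row shifts and turns the commanded pose from where the row before left it, along the tool's axes as they then stand; what a row does not reach is not made up. A row lasts 1/10 s, in which the tool goes at most 50 mm and 8.59 degrees, less where a joint would pass 70% of its speed; a pose out of reach is approached as far as the arm can. A call with a gripper value outside its range is refused whole. The fingers move at their own pace and stop on an object; the grip force is fixed at half the most. Time passes only in rows, so rows that do not move let the fingers close, or fill a call up. It gives the time, the measured TCP pose, the force and the opening at its end, in the units of the state.
- readout.read_state(): the state, without advancing time (a new reading comes with each control period).
- capture(name): name is "side" or "top" or "wrist"; returns the picture (420x560x3 uint8, blue, green, red); there is no depth.
- camera_model(name): a dict with "camera_matrix" (3x3 intrinsics, pixels), "pose" (4x4, takes a point from camera to world coordinates). Camera axes: x right, y up, looking along -z (the intrinsics and any distortion apply to the point x, -y, -z); pixel columns grow to the right and rows downward; lengths in m; the calibration is good to about 2 mm. The wrist camera is an equidistant fisheye: a pixel r from the principal point sees the ray r / f radians off the axis. A picture is of the moment at which its call begins: read the wrist's pose just before it. camera_model takes no time and is no camera call; for the wrist camera it gives the pose at the moment of the call.
- bot.hand_in(): hands the job in, once; it reports no verdict.
Trained networks look in the newest picture that a camera, given by its name, has taken for a name from the list of things; names that differ only in an ending like _2 or _b are one class to them, and where a whole thing is asked for, a point or a joint stands for the part that bears it (a point fixed in the world has none). Each returns a list of dicts, best first, with "p" (0 to 1); they miss things now and then, are a little off and sometimes report something else, mostly with a low value. They report only what shows in the picture. A call takes as long as a camera call.
- spot_in(camera, thing): "location" ([x, y, z] in m, in world coordinates, good to about 4 mm: the middle of the surface that is visible of it).
- regions_of(camera, thing): "mask" (420x560 bool, what is visible of it).
The state is a dict: "time_s": time; "joint_positions": joint angles; "qvel": joint speeds; "tau": joint torques, N m; "position": TCP position; "tcp_rot": TCP orientation; "force": force on the tool from outside, world axes, zero at the start; "moment": the same for the moment, N m; "opening": opening from 0.0 (shut) to 1.0 (fully open).
Only numpy, scipy, OpenCV 4.12 (cv2) and the standard library are available. Lean on these libraries where they do the work, as an engineer would, in place of code of your own. Each camera call takes 0.05 s, during which the arm holds its last target. There are 200 camera calls.

## Working session

There is one attempt and no reset: what is moved stays moved. The work goes in short steps, Python scripts to look and compute and a tool call to move; the robot and the scene stay as the last step left them, time stands still between calls to the robot, and variables do not carry over. Pictures are saved under pics/ and viewed, about 8 in all and at most 12, crops included, and the job is handed in when it is done.

Besides the shell and the picture viewer there is one more tool, called after "Call:" in YAML: its name, and indented under it one key for each argument. send_rows: Moves the arm, as the interface text tells. Its arguments: {"type":"object","properties":{"moves":{"type":"array","items":{"type":"array","items":{"type":"array","items":{"type":"number"}}}}},"required":["moves"]}

```bash
mkdir -p pics; ls
python3 - <<'E'
from rig import readout, capture, camera_model, bot, spot_in, regions_of
import cv2,numpy as np
s=readout.read_state(); print(s)
for n in ("top","side"):
    cv2.imwrite(f"pics/{n}0.png",capture(n))
    print(n,camera_model(n))
    for t in ("mark_start","mark_2","mark_end","strip","cap","meter","jig"):
        print(t,[(np.round(d["location"],4).tolist(),round(d["p"],2)) for d in spot_in(n,t)[:3]])
E
```

```text
pics
{'time_s': 0.0, 'joint_positions': array([ 5.38863695e+01,  3.02774841e+01,  8.21558769e+01, -8.51337397e-04,
        6.76903653e+01, -1.02287775e+01]), 'qvel': array([ 0.01898034, -0.02128688, -0.06842021, -0.00864509, -0.04104381,
       -0.03064121]), 'tau': array([-1.60091059e-05, -4.40025187e+01, -1.76596588e+01,  6.34339848e-02,
        5.80392906e-02, -1.50020733e-04]), 'position': array([0.27240482, 0.56169728, 0.22159037]), 'tcp_rot': array([[-8.99675458e-01,  4.36557531e-01, -1.26163765e-03],
       [ 4.36559197e-01,  8.99673827e-01, -1.75259594e-03],
       [ 3.69953415e-04, -2.12754708e-03, -9.99997668e-01]]), 'force': array([0.47591176, 0.08037845, 0.81421313]), 'moment': array([-0.01652636, -0.01147839, -0.03145167]), 'opening': 0.9996872925327013}
top {'camera_matrix': array([[393.83846773,   0.        , 272.08471753],
       [  0.        , 393.83846773, 210.7426721 ],
       [  0.        ,   0.        ,   1.        ]]), 'pose': array([[-0.01761955,  0.99593308, -0.08835635,  0.41269056],
       [-0.99978203, -0.01655962,  0.01271475, -0.00602764],
       [ 0.0111
[... 526 characters left out ...]
      [  0.        ,   0.        ,   1.        ]]), 'pose': array([[-0.97893971,  0.16693404, -0.11751622,  0.4242169 ],
       [-0.2035615 , -0.75451825,  0.62391099,  0.61271888],
       [ 0.01548385,  0.63469303,  0.77260922,  0.82219088],
       [ 0.        ,  0.        ,  0.        ,  1.        ]])}
mark_start [([0.5756, 0.0297, 0.0444], 0.97)]
mark_2 [([0.5767, 0.0315, 0.0361], 0.91)]
mark_end [([0.5713, 0.0323, 0.0384], 0.92), ([0.5698, 0.3907, 0.0367], 0.53)]
strip [([0.5719, 0.0285, 0.0418], 0.78), ([0.6985, -0.4218, 0.0146], 0.52)]
cap []
meter [([0.5673, 0.3929, 0.0369], 0.62), ([0.5716, 0.0567, 0.011], 0.45)]
jig [([0.569, 0.0595, 0.0062], 0.81), ([0.5726, 0.0287, 0.0394], 0.75)]
```

View pics/top0.png

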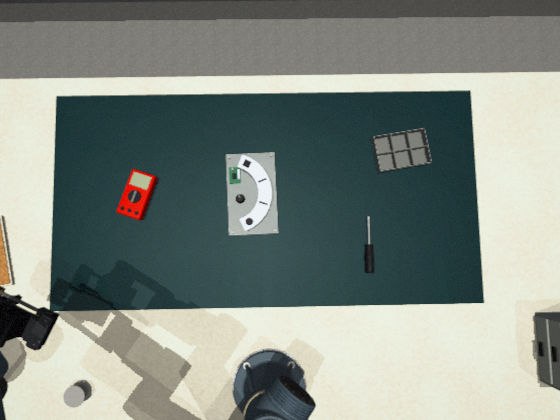

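View pics/side0.png

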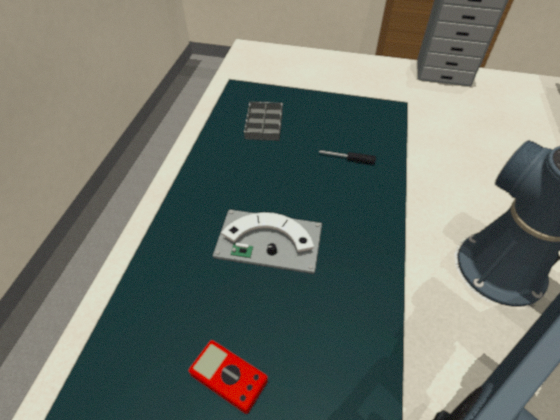

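The top view shows the round mark at about (250,222), the square at (247,163), and bars at about (263,181) and (263,204). That makes the jig yaw about -90°. Next I'll measure these points precisely in both views.

```bash
cat > h.py <<'E'
import numpy as np,cv2
from scipy.optimize import least_squares
from rig import camera_model
A=np.radians([-60,-20,20,60])
MK=np.c_[-.075+.1*np.cos(A),.1*np.sin(A)]
def toplane(name,uv,z):
    m=camera_model(name);K=m["camera_matrix"];P=m["pose"]
    d=np.linalg.inv(K)@np.array([uv[0],uv[1],1.]);d=P[:3,:3]@(d*[1,-1,-1])
    return (P[:3,3]+d*(z-P[2,3])/d[2])[:2]
def darkblobs(img,box,thr=100):
    x0,y0,x1,y1=box;g=cv2.cvtColor(img[y0:y1,x0:x1],cv2.COLOR_BGR2GRAY)
    return g
def place(p,q): # jig xy -> world
    c,s=np.cos(p[2]),np.sin(p[2]);return np.asarray(q)@np.array([[c,s],[-s,c]])+p[:2]
def fit(W,M=MK):
    r=least_squares(lambda p:(place(p,M)-W).ravel(),[.57,.04,-1.57]);return r.x,place(r.x,M)-W
E
python3 - <<'E'
from h import *
for n,seeds in (("top",[(250,222),(263,204),(263,181),(247,163)]),("side",[(303,241),(285,223),(258,219),(234,230)])):
    g=cv2.imread(f"pics/{n}0.png",0).astype(float);W=[]
    for u,v in seeds:
        r=6;p=g[v-r:v+r+1,u-r:u+r+1];yy,xx=np.mgrid[v-r:v+r+1,u-r:u+r+1]
        ok=(p<140).astype(np.uint8);k,l,st,_=cv2.connectedComponentsWithStats(ok)
        # blob nearest the seed
        b=min(range(1,k),key=lambda i:np.hypot(yy[l==i]-v,xx[l==i]-u).min())
        m=cv2.dilate((l==b).astype(np.uint8),np.ones((3,3)))>0
        w=np.clip(200-p,0,None)*m;c=((xx*w).sum()/w.sum(),(yy*w).sum()/w.sum())
        W.append(toplane(n,c,.04));print(n,np.round(c,1),(l==b).sum(),W[-1].round(4))
    p,e=fit(np.array(W));print(p[:2].round(4),np.degrees(p[2]).round(1),(e*1e3).round(1).tolist())
E
```

```text
top [248.8 221.1] 38 [0.486  0.0482]
top [262.5 202.5] 6 [0.5406 0.0071]
top [261.7 179.8] 7 [0.6084 0.0083]
top [246.4 163.2] 36 [0.6594 0.0534]
[0.5737 0.0263] -88.3 [[0.3, 0.5], [-0.5, -0.8], [0.1, -0.0], [0.1, 0.4]]
side [302.5 240. ] 42 [0.487  0.0505]
side [290.  217.2] 4 [ 0.5308 -0.0126]Traceback (most recent call last):
  File "<stdin>", line 8, in <module>
ValueError: min() iterable argument is empty
```

Call:
send_rows:
  moves:
    - [[0, 0, -5.18, 0, 0, 0, -1], [0, 0, -5.18, 0, 0, 0, -1], [0, 0, -5.18, 0, 0, 0, -1], [0, 0, -5.18, 0, 0, 0, -1], [0, 0, -5.18, 0, 0, 0, -1]]

```text
time_s: 1.3
position: [0.2728, 0.5623, 0.2226]
tcp_rot: [[-1.0, -0.004, 0.0], [-0.004, 1.0, 0.0], [-0.0, 0.0, -1.0]]
force: [-0.7, 0.0, 0.1]
opening: 0.631
```

Run:
```python
from h import *
from rig import readout
p=(.5737,.0263,np.radians(-88.3))
a=np.radians(np.arange(-60,61,5));Q=np.c_[-.075+.1*np.cos(a),.1*np.sin(a)]
W=place(p,Q)
for d,w in zip(range(-60,61,5),W): print(d,w.round(4))
s=readout.read_state();print(s["position"],s["tcp_rot"].round(3),s["force"],s["opening"])
```

```text
-60 [0.4864 0.0487]
-55 [0.4913 0.0415]
-50 [0.4968 0.0347]
-45 [0.5029 0.0285]
-40 [0.5095 0.0228]
-35 [0.5166 0.0177]
-30 [0.5241 0.0132]
-25 [0.5319 0.0094]
-20 [0.5401 0.0063]
-15 [0.5485 0.0039]
-10 [0.557  0.0023]
-5 [0.5657 0.0014]
0 [0.5744 0.0013]
5 [0.5831 0.0019]
10 [0.5918 0.0033]
15 [0.6002 0.0055]
20 [0.6084 0.0084]
25 [0.6164 0.0119]
30 [0.624  0.0162]
35 [0.6312 0.0211]
40 [0.638  0.0266]
45 [0.6443 0.0327]
50 [0.65   0.0393]
55 [0.6551 0.0464]
60 [0.6595 0.0539]
[0.2728021  0.56230181 0.22257298] [[-1.    -0.004  0.   ]
 [-0.004  1.     0.   ]
 [-0.     0.    -1.   ]] [-0.74100359  0.04873992  0.11951978] 0.6307437042266122
```

Call:
send_rows:
  moves:
    - [[0, 0, 0, -1.42, -3.42, 0, -1], [0, 0, 0, -1.42, -3.42, 0, -1], [0, 0, 0, -1.42, -3.42, 0, -1], [0, 0, 0, -1.42, -3.42, 0, -1], [0, 0, 0, -1.42, -3.42, 0, -1]]

```text
time_s: 1.8
position: [0.3443, 0.3901, 0.2227]
tcp_rot: [[-1.0, -0.001, 0.001], [-0.001, 1.0, 0.0], [-0.001, 0.0, -1.0]]
force: [1.1, 0.3, -0.2]
opening: 0.173
```

Call:
send_rows:
  moves:
    - [[0, 0, 0, -1.42, -3.42, 0, -1], [0, 0, 0, -1.42, -3.42, 0, -1], [0, 0, 0, -1.42, -3.42, 0, -1], [0, 0, 0, -1.42, -3.42, 0, -1], [0, 0, 0, -1.42, -3.42, 0, -1]]

```text
time_s: 2.3
position: [0.4155, 0.219, 0.2229]
tcp_rot: [[-1.0, -0.0, 0.001], [-0.0, 1.0, 0.0], [-0.001, 0.0, -1.0]]
force: [0.8, -0.1, 0.1]
opening: 0.004
```

Call:
send_rows:
  moves:
    - [[0, 0, 0, -1.42, -3.42, 0, -1], [0, 0, 0, -1.42, -3.42, 0, -1], [0, 0, 0, -1.42, -3.42, 0, -1], [0, 0, 0, -1.42, -3.42, 0, -1], [0, 0, 0, 0, 0, 0, -1]]

```text
time_s: 2.8
position: [0.4746, 0.0799, 0.223]
tcp_rot: [[-1.0, 0.005, 0.003], [0.005, 1.0, -0.002], [-0.003, -0.001, -1.0]]
force: [-0.0, 0.3, 0.8]
opening: 0.008
```

Call:
send_rows:
  moves:
    - [[0, 0, 0, -0.6, -1.6, 1, -1], [0, 0, 0, -0.6, -1.5, 2, -1], [0, 0, 0, 0, 0, 3, -1], [0, 0, 0, 0, 0, 2.5, -1], [0, 0, 0, 0, 0, 1.5, -1]]

```text
time_s: 3.3
position: [0.4825, 0.0532, 0.121]
tcp_rot: [[-1.0, -0.0, -0.003], [-0.0, 1.0, 0.001], [0.003, 0.001, -1.0]]
force: [-0.1, -0.2, -0.1]
opening: 0.004
```

Run:
```python
from h import *
from rig import readout,capture
m=camera_model("wrist");s=readout.read_state();im=capture("wrist");print(s["position"],s["force"],s["opening"],s["tcp_rot"].round(4))
K=m["camera_matrix"];P=np.linalg.inv(m["pose"])
p=(.5737,.0263,np.radians(-88.3))
for q in list(MK):
    w=np.r_[place(p,q),.04,1];c=(P@w)[:3]*[1,-1,-1]
    th=np.arctan2(np.hypot(*c[:2]),c[2]);d=c[:2]/np.hypot(*c[:2])*th*K[0,0]
    u=K[:2,2]+d;print(u.round(1));cv2.drawMarker(im,tuple(int(x) for x in u.round()),(0,0,255),cv2.MARKER_CROSS,12,1)
cv2.imwrite("pics/w1.png",im)
```

```text
[0.48254289 0.05316307 0.12099686] [-0.13641615 -0.22612701 -0.09672737] 0.004319005848982452 [[-1.0e+00 -1.0e-04 -2.7e-03]
 [-1.0e-04  1.0e+00  6.0e-04]
 [ 2.7e-03  6.0e-04 -1.0e+00]]
[277.4 224.7]
[228.6 283.3]
[236.4 343.8]
[283.7 380.3]
```

View pics/w1.png

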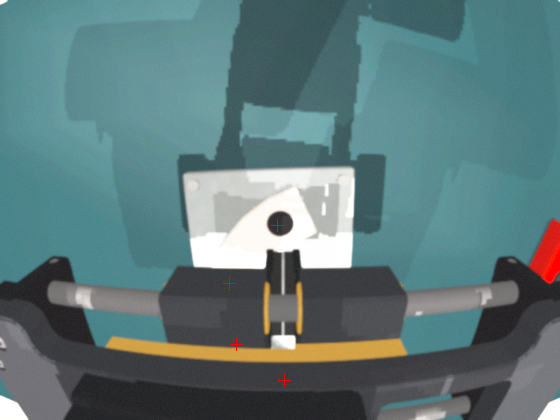

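The predicted round mark in the wrist view is at (277,225) and the real one is at about (280,222), roughly 2 mm apart. The fit is confirmed, so I'll descend close to the strip.

Call:
send_rows:
  moves:
    - [[0, 0, 0, -0.2, -0.2, 2, -1], [0, 0, 0, -0.2, -0.2, 2, -1], [0, 0, 0, 0, 0, 2, -1], [0, 0, 0, 0, 0, 1, -1], [0, 0, 0, 0, 0, 0.2, -1]]

```text
time_s: 3.85
position: [0.4872, 0.049, 0.05]
tcp_rot: [[-1.0, -0.001, -0.002], [-0.001, 1.0, 0.0], [0.002, 0.0, -1.0]]
force: [-0.1, -0.3, 0.0]
opening: 0.005
```

Call:
send_rows:
  moves:
    - [[0, 0, 0, 0, 0, 0, -1], [0, 0, 0, 0, 0, 0.1, -1], [0, 0, 0, 0, 0, 0.1, -1], [0, 0, 0, 0, 0, 0.1, -1], [0, 0, 0, 0, 0, 0.1, -1]]

```text
time_s: 4.35
position: [0.488, 0.0485, 0.0469]
tcp_rot: [[-1.0, -0.0, 0.001], [-0.0, 1.0, -0.0], [-0.001, -0.0, -1.0]]
force: [-0.3, -0.4, -0.0]
opening: 0.005
```

Call:
send_rows:
  moves:
    - [[0, 0, 0, 0.1, 0, 0.2, -1], [0, 0, 0, 0, 0, 0.2, -1], [0, 0, 0, 0, 0, 0.1, -1], [0, 0, 0, 0, 0, 0, -1], [0, 0, 0, 0, 0, 0, -1]]

```text
time_s: 4.85
position: [0.4867, 0.0485, 0.0415]
tcp_rot: [[-1.0, -0.0, -0.0], [-0.0, 1.0, 0.0], [0.0, 0.0, -1.0]]
force: [0.9, 0.6, -0.2]
opening: 0.011
```

Call:
send_rows:
  moves:
    - [[0, 0, 0, 0, 0, 0.1, -1], [0, 0, 0, 0, 0, 0.1, -1], [0, 0, 0, 0, 0, 0, -1], [0, 0, 0, 0, 0, 0, -1], [0, 0, 0, 0, 0, 0, -1]]

```text
time_s: 5.35
position: [0.4869, 0.0485, 0.0397]
tcp_rot: [[-1.0, -0.0, 0.0], [-0.0, 1.0, -0.0], [-0.0, -0.0, -1.0]]
force: [-0.2, -0.5, 3.2]
opening: 0.004
```

Call:
send_rows:
  moves:
    - [[0, 0, 0, 0, 0, 0.1, -1], [0, 0, 0, 0, 0, 0, -1], [0, 0, 0, 0, 0, 0, -1], [0, 0, 0, 0, 0, 0, -1], [0, 0, 0, 0, 0, 0, -1]]

```text
time_s: 5.85
position: [0.4869, 0.0485, 0.0386]
tcp_rot: [[-1.0, -0.0, 0.0], [-0.0, 1.0, -0.0], [-0.0, -0.0, -1.0]]
force: [0.3, -0.0, 3.0]
opening: 0.007
```

Run:
```python
from rig import readout,capture
for i in range(4):
    s=readout.read_state();print(s["position"].round(4),s["force"].round(2));capture("side")
```

```text
[0.4869 0.0485 0.0386] [ 0.33 -0.04  2.98]
[0.4869 0.0485 0.0386] [ 0.09 -0.5   3.25]
[0.4868 0.0485 0.0386] [0.23 0.58 3.68]
[0.4869 0.0485 0.0386] [0.76 0.46 3.04]
```

Call:
send_rows:
  moves:
    - [[0, 0, 0, 0, 0, 0.1, -1], [0, 0, 0, 0, 0, 0.05, -1], [0, 0, 0, 0, 0, 0, -1], [0, 0, 0, 0, 0, 0, -1], [0, 0, 0, 0, 0, 0, -1]]

```text
time_s: 6.55
position: [0.4868, 0.0485, 0.0371]
tcp_rot: [[-1.0, -0.0, 0.0], [-0.0, 1.0, -0.0], [-0.0, -0.0, -1.0]]
force: [0.4, 0.0, 4.2]
opening: 0.011
```

Run:
```python
from h import *
from rig import readout
s=readout.read_state();print(s["position"].round(4),s["force"].round(2))
p=(.5737,.0263,np.radians(-88.3))
a=np.radians(np.arange(-60,61,4));W=place(p,np.c_[-.075+.1*np.cos(a),.1*np.sin(a)])
d=np.diff(W,axis=0)*100
for i,x in enumerate(d): print(np.arange(-56,61,4)[i],(-x[0]).round(2),x[1].round(2),W[i+1].round(4))
```

```text
[0.4868 0.0485 0.0371] [0.37 0.03 4.17]
-56 -0.39 -0.58 [0.4903 0.0429]
-52 -0.43 -0.55 [0.4945 0.0374]
-48 -0.46 -0.52 [0.4992 0.0322]
-44 -0.5 -0.49 [0.5042 0.0273]
-40 -0.53 -0.45 [0.5095 0.0228]
-36 -0.56 -0.41 [0.5151 0.0187]
-32 -0.59 -0.37 [0.521  0.0149]
-28 -0.61 -0.33 [0.5272 0.0116]
-24 -0.64 -0.29 [0.5335 0.0087]
-20 -0.65 -0.24 [0.5401 0.0063]
-16 -0.67 -0.2 [0.5468 0.0044]
-12 -0.68 -0.15 [0.5536 0.0029]
-8 -0.69 -0.1 [0.5605 0.0019]
-4 -0.7 -0.05 [0.5675 0.0013]
0 -0.7 -0.0 [0.5744 0.0013]
4 -0.7 0.05 [0.5814 0.0018]
8 -0.69 0.09 [0.5883 0.0027]
12 -0.68 0.14 [0.5952 0.0041]
16 -0.67 0.19 [0.6019 0.006 ]
20 -0.66 0.24 [0.6084 0.0084]
24 -0.64 0.28 [0.6148 0.0112]
28 -0.62 0.32 [0.621  0.0144]
32 -0.59 0.37 [0.627  0.0181]
36 -0.57 0.41 [0.6326 0.0221]
40 -0.54 0.45 [0.638  0.0266]
44 -0.5 0.48 [0.643  0.0314]
48 -0.47 0.52 [0.6477 0.0366]
52 -0.43 0.55 [0.6521 0.0421]
56 -0.39 0.58 [0.656  0.0478]
60 -0.35 0.6 [0.6595 0.0539]
```

Force is 4.2 N, about 3.5 mm down. Now the swipe, one call at a time with a check after each.

Call:
send_rows:
  moves:
    - [[0, 0, 0, -0.39, -0.58, 0, -1], [0, 0, 0, -0.43, -0.55, 0, -1], [0, 0, 0, -0.46, -0.52, 0, -1], [0, 0, 0, -0.5, -0.49, 0, -1], [0, 0, 0, -0.53, -0.45, 0, -1]]

```text
time_s: 7.05
position: [0.5097, 0.0221, 0.0369]
tcp_rot: [[-1.0, 0.0, -0.001], [0.0, 1.0, 0.0], [0.001, 0.0, -1.0]]
force: [-3.0, 1.9, 4.3]
opening: 0.004
```

Call:
send_rows:
  moves:
    - [[0, 0, 0, -0.56, -0.41, 0, -1], [0, 0, 0, -0.59, -0.37, 0, -1], [0, 0, 0, -0.61, -0.33, 0, -1], [0, 0, 0, -0.64, -0.29, 0, -1], [0, 0, 0, -0.65, -0.24, 0, -1]]

```text
time_s: 7.55
position: [0.5408, 0.0059, 0.037]
tcp_rot: [[-1.0, -0.0, -0.0], [-0.0, 1.0, -0.0], [0.0, -0.0, -1.0]]
force: [-2.6, 0.8, 4.4]
opening: 0.005
```

Call:
send_rows:
  moves:
    - [[0, 0, 0, -0.67, -0.2, 0, -1], [0, 0, 0, -0.68, -0.15, 0, -1], [0, 0, 0, -0.69, -0.1, 0, -1], [0, 0, 0, -0.7, -0.05, 0, -1], [0, 0, 0, -0.7, 0, 0, -1]]

```text
time_s: 8.05
position: [0.5754, 0.0011, 0.0371]
tcp_rot: [[-1.0, -0.0, 0.0], [-0.0, 1.0, -0.0], [-0.0, -0.0, -1.0]]
force: [-3.2, -0.5, 4.2]
opening: 0.006
```

Call:
send_rows:
  moves:
    - [[0, 0, 0, -0.7, 0.05, 0, -1], [0, 0, 0, -0.69, 0.09, 0, -1], [0, 0, 0, -0.68, 0.14, 0, -1], [0, 0, 0, -0.67, 0.19, 0, -1], [0, 0, 0, -0.66, 0.24, 0, -1]]

```text
time_s: 8.55
position: [0.6095, 0.0084, 0.0371]
tcp_rot: [[-1.0, -0.0, 0.0], [-0.0, 1.0, -0.0], [-0.0, -0.0, -1.0]]
force: [-3.5, -0.5, 3.7]
opening: 0.006
```

Call:
send_rows:
  moves:
    - [[0, 0, 0, -0.64, 0.28, 0, -1], [0, 0, 0, -0.62, 0.32, 0, -1], [0, 0, 0, -0.59, 0.37, 0, -1], [0, 0, 0, -0.57, 0.41, 0, -1], [0, 0, 0, -0.54, 0.45, 0, -1]]

```text
time_s: 9.05
position: [0.6391, 0.0269, 0.0371]
tcp_rot: [[-1.0, -0.0, 0.001], [-0.0, 1.0, -0.0], [-0.001, -0.0, -1.0]]
force: [-2.1, -1.8, 3.8]
opening: 0.007
```

Call:
send_rows:
  moves:
    - [[0, 0, 0, -0.5, 0.48, 0, -1], [0, 0, 0, -0.47, 0.52, 0, -1], [0, 0, 0, -0.43, 0.55, 0, -1], [0, 0, 0, -0.37, 0.56, 0, -1], [0, 0, 0, -0.3, 0.55, 0, -1]]

```text
time_s: 9.55
position: [0.6597, 0.0537, 0.0372]
tcp_rot: [[-1.0, -0.0, 0.001], [-0.0, 1.0, -0.0], [-0.001, -0.0, -1.0]]
force: [-0.7, -3.0, 4.4]
opening: 0.008
```

Call:
send_rows:
  moves:
    - [[0, 0, 0, 0, 0, 0, -1], [0, 0, 0, 0, 0, 0, -1], [0, 0, 0, 0, 0, 0, -1], [0, 0, 0, 0, 0, 0, -1], [0, 0, 0, 0, 0, 0, -1]]

```text
time_s: 10.05
position: [0.6597, 0.0535, 0.0373]
tcp_rot: [[-1.0, 0.0, 0.002], [0.0, 1.0, 0.0], [-0.002, 0.0, -1.0]]
force: [2.3, 1.4, 3.9]
opening: 0.005
```

Run:
```python
from h import *
from rig import readout,capture
a=cv2.imread("pics/side0.png");b=capture("side");capture("top")
s=readout.read_state();print(s["position"].round(4),s["force"].round(2))
cv2.imwrite("pics/end.png",np.vstack([cv2.resize(b[60:420,150:420],None,fx=1.6,fy=1.6)]))
d=(cv2.absdiff(a,b).max(2)>40)
for n,(x0,y0,x1,y1) in dict(tray=(240,97,290,142),driver=(315,145,380,168),meter=(185,338,270,412)).items(): print(n,d[y0:y1,x0:x1].mean().round(3))
```

```text
[0.6596 0.0534 0.0372] [2.53 2.44 4.52]
tray 0.277
driver 0.0
meter 0.0
```

View pics/end.png

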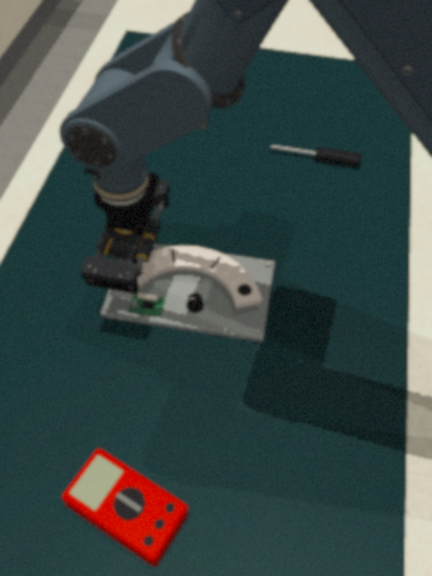

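The gripper is at the square end. The cap, driver and meter have not moved, and the tray is only hidden behind the arm. The position is within 1 mm of the measured square mark and the force is about 4.4 N, so I'll hand in.

```bash
python3 -c "
from rig import bot,readout
print(bot.hand_in()); s=readout.read_state();print(s['position'],s['force'])"
```

```text
the job is handed in; nothing more can be done
None
the job is handed in; nothing more can be done
```

I handed the job in with the shut fingertips still pressed lightly on the square mark. They had swiped there from the round mark, along the strip's centre line past both bars, without a sign of lifting off. The hand-in reports no verdict.

- **Jig position:** I took it from the four marks in the top view, which fitted to within 1 mm. The wrist view put the round mark about 2 mm from the predicted spot. In the side view I could only confirm the round mark (about 2.5 mm off), because my script mis-picked a bar and stopped there.
- **Pressing force:** it read 3.7 to 4.4 N upward at the end of each swipe call, which is roughly 3 to 4 mm of travel and well short of the bottom stop.
- **Final pose:** the tip was at (0.660, 0.053) m against the measured square mark at (0.659, 0.053) m. The upward force was 4.5 N, and the clock read about 10 s.
- **Sideways force:** about 3.5 N remained after the swipe stopped.
- **Loose things:** the driver and meter were unchanged in the side picture, and the cap looked in place. The arm hid the tray, so I could not check it by picture, but the tool never went near it.

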